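# Cure a badge: clear the tumbler off the lamp box and hold the badge carrier in its slot

### The job

Someone left a steel tumbler on the curing-lamp box, covering its slot: first nest it fully and squarely into the stack of two identical tumblers, where the stack stands, and let go of it. Then take the wide badge carrier by its wooden handle out of its stand and lower its blade upright through the slot in the top of the lamp box until the badge on it is wholly inside the box, below the top plate, but the handle stays clear of the plate. Finish while holding it still there in the gripper, not let go, not resting on the box and not jammed hard against the slot; leave the narrow carrier and everything else on the table where they are.

Things in the scene. Friction and masses are not known exactly. Their poses are not given: they have to be found in the camera images.
- cup_loose: Plain steel tumbler standing upright on the lamp box over its slot; the one to put away. A cone: outer diameter 42 mm at the foot, 66 mm at the rim, 70 mm tall, wall 2.5 mm, thick inner floor 26 mm above the underside; 0.08 to 0.15 kg. Origin: centre of the underside, z up to the rim.
- cup_bottom: Lower tumbler of the stack of two, same shape, standing on the table (left side), loose. Origin: centre of the underside.
- cup_upper: Upper tumbler of the stack, same shape, already nested in cup_bottom, loose. Origin: centre of the underside; rim 70 mm above. The third tumbler goes into this one: nested, a tumbler stands 26 mm higher than the one it is in, its top 26 mm stick out, about 2 mm play at the sides.
- lamp_box: Curing-lamp box, fixed, grey sides and bare aluminium top plate, 150 mm (its x) by 130 mm (its y), 120 mm tall. Front with a black knob faces its -x. Hollow inside: the chamber floor is 112 mm below the top, top plate 10 mm thick. Origin: centre of the underside on the table.
- slot (a point): Centre of the slot's mouth, level with the top face of the lamp box, 120 mm above the table. The slot goes right through the top plate: 48 mm along this frame's x, 8 mm along its y (2 mm more in all than the wide blade, both ways), with a 3 mm 45 degree lead-in chamfer all round: the mouth is 54 by 14 mm. z up.
- carrier_wide: The wide badge carrier, loose, upright in stand_wide, 0.07 to 0.12 kg. Aluminium blade 46 mm wide (its x), 6 mm thick (y), 75 mm long, lowest 5 mm stepped in to 42 by 3.5 mm; above it a wooden handle 52 (x) by 14 (y) by 30 mm tall, from 75 to 105 mm above the origin. Origin: centre of the blade's lower end, z up to the handle. Either way round fits the slot.
- badge (a point): Centre of the round 30 mm badge carried on both faces of the wide carrier's blade: 22 mm above the blade's lower end, so the badge spans 7 to 37 mm above that end.
- stand_wide: Low fixed wooden stand on the right that holds the wide carrier: base 70 by 46 by 10 mm, two grooved posts 30 mm tall on it, open at the top. The blade's lower end rests 10 mm above the table and its edges run in the grooves with 1 to 2 mm play: lift it straight up at least 35 mm. Origin: centre of the underside.
- carrier_narrow: The narrow badge carrier in its own stand, not wanted: blade 30 by 6 mm, 75 mm long, handle 36 by 14 by 30 mm, 20 mm badge. Same frame as the wide one. Which of the two stands nearer to the robot changes.
- resin_bottle: Bystander: small amber resin bottle, 44 mm across, 100 mm tall, standing. Origin: centre of the underside.
- pin_jar: Bystander: clear jar with a white lid, 56 mm across, 60 mm tall. Origin: centre of the underside.
- brush: Bystander: brush lying on the table, 170 mm long. Origin: under its middle.
- screwdriver: Bystander: screwdriver lying on the table, 160 mm long. Origin: under its middle.
- badge_a: Bystander: loose round badge lying flat, 42 mm across, 5 mm thick, near the stack.
- badge_b: Bystander: loose round badge lying flat, 42 mm across, 5 mm thick, near the stands.

How it is judged (in metres and radians):
On the way, in this order (a step that is already met when the one before it is completed fails the run):
1. the loose tumbler is fully nested, upright, in the stack and let go (horizontal distance between cup_loose and cup_upper below 0.005 m and z of cup_loose in the frame of cup_upper between 0.02 and 0.031 m and angle between each of cup_loose, cup_bottom's own z axis and vertical below 0.1 rad and horizontal distance between cup_upper and cup_bottom below 0.005 m and height (world z) of cup_bottom below 0.006 m and distance of cup_bottom from where it was at the start of the episode below 0.04 m and contact force between each of the arm, the fingers and cup_loose below 0.3 N and linear speed of cup_loose below 0.02 m/s), for 0.3 s.
2. the wide carrier's blade is in the slot, badge wholly inside, held by the fingers (horizontal distance between carrier_wide and slot below 0.006 m and z of carrier_wide in the frame of slot between -0.073 and -0.045 m and angle between carrier_wide's own z axis and vertical below 0.1 rad and contact force between the fingers and carrier_wide above 2 N and contact force between carrier_wide and lamp_box below 12 N and linear speed of carrier_wide below 0.02 m/s), for 0.3 s.
At the end, for the whole second after the job is handed in: Tumbler nested and let go (axes within 5 mm, upright); stack within 40 mm of its place; wide carrier still, upright and gripped over 2 N, its lower end 45 to 73 mm below the box top, within 6 mm of the slot axis, pressing the box under 12 N (all of step 1 and all of step 2); the arm keeps its last pose, push and grip.
It fails at once if a bystander is moved more than 30 mm (distance of any of resin_bottle, pin_jar, brush, screwdriver, badge_a, badge_b from where it was at the start of the episode above 0.03 m).
It fails at once if the narrow carrier is moved more than 30 mm (distance of carrier_narrow from where it was at the start of the episode above 0.03 m).
It also fails if it takes over 61 s, if anything falls off the work surface, if the arm or the gripper's body presses on something with over 40 N, if the wrist force passes 120 N, or if a joint passes its speed limit or range.

### The arm

A 6-joint arm with a two-finger parallel gripper is mounted at the origin on the work surface. World frame = base frame: x ahead of the robot, y to its left, z up, the work surface at z = 0. Lengths are in mm, angles in rad, forces in N, time in s.
With the tool pointing down it reaches from about 225 to 875 mm from the base axis. Payload 3.4 kg.
Tool frame: the origin (TCP) lies on the centre line of the jaws, within the pads' length; the fingertips stand 25 mm ahead of it and the grasp point (between the pads) lies 6 mm ahead of it; z points along the fingers, y is the line along which they close (so a half turn about z gives the same grasp; the last joint's range is limited). The gripper opens to 85 mm and grips with 20 to 120 N. Pads are 22 mm wide; open, the fingers measure 114 mm over their backs; the gripper's body (76 mm by 85 mm) begins 54 mm behind the grasp point. The pads swing forward as they close: fully open they stand 13 mm farther back than shut.
Start: joints at [-1.307, 0.276, 1.505, -0, 1.361, -0.121], TCP at [215.842, -532.987, 234.628] pointing down, gripper open.
Joint ranges: [-2.89, 2.89], [-0.75, 2.08], [0.22, 2.7], [-1.18, 4.32], [0.11, 2.71], [-2.7, 2.7]. Speed limits (rad/s): [2.57, 2.57, 3.14, 3.14, 3.14, 3.14].

### API

Orientations are given as a unit quaternion [w, x, y, z].
In Python, from cell import robot gives the robot as it stands.
- The arm moves only by the tool play_rows, never from a script. Its arguments are lists of equal length, an entry for each row: "translation": the shift along the tool's x, y, z in m, a list of three; "spin": the turn about the tool's z in units of 8 degrees (1.0 is 8 degrees). In form: {"translation": [[tx, ty, tz], ...], "spin": [spin, ...]}. A call has 1 to 8 rows; each row shifts and turns the commanded pose from where the row before left it, along the tool's axes as they then stand; what a row does not reach is not made up. A row lasts 1/8 s, in which the tool goes at most 62.5 mm and 10.7 degrees, less where a joint would pass 70% of its speed; a pose out of reach is approached as far as the arm can. A call is refused whole if a number of a shift passes 0.0625 or a number of a turn 1, either way. A call with a gripper value outside its range is refused whole. "jaw" is the opening, from 0 (shut) to 1 (fully open), set as the call begins (left out, the last holds). The fingers move at their own pace and stop on an object; "grip_force" is the grip in N (left out, the last holds). Time passes only in rows, so rows that do not move let the fingers close. It gives the time, the measured TCP pose, the force, the opening and the grip force at its end, in the units of the state.
- robot.get_obs(): the state, without advancing time (a new reading comes with each control period).
- robot.capture(name): name is "side" or "top"; returns the picture (400x640x3 uint8, blue, green, red); there is no depth.
- robot.camera_info(name): a dict with "fx", "fy", "cx", "cy" (pixels), "view" (4x4, takes a point from world to camera coordinates). Camera axes: x right, y up, looking along -z (the intrinsics and any distortion apply to the point x, -y, -z); pixel columns grow to the right and rows downward; lengths in mm; the calibration is good to about 2 mm. A picture is of the moment at which its call begins. camera_info takes no time and is no camera call.
- robot.sign_off(): hands the job in; it is judged then, once.
The state is a dict: "t": time; "joints": joint angles; "joint_vel": joint speeds; "joint_efforts": joint torques, N m; "ee_pos": TCP position; "orientation": TCP orientation; "contact_force": force on the tool from outside, world axes, zero at the start; "torque": the same for the moment, N m; "opening": opening from 0.0 (shut) to 1.0 (fully open); "grasp_force": force on a finger pad.
Only numpy, scipy, OpenCV 4.12 (cv2) and the standard library are available. Lean on these libraries where they do the work, as an engineer would, in place of code of your own. Each camera call takes 0.05 s, during which the arm holds its last target. There are 200 camera calls.

## Working session

There is one attempt and no reset: what is moved stays moved. The work goes in short steps, Python scripts to look and compute and a tool call to move; the robot and the scene stay as the last step left them, time stands still between calls to the robot, and variables do not carry over. Pictures are saved under pics/ and viewed, at most 10 in all, crops included, and the job is handed in when it is done.

Besides the shell and the picture viewer there is one more tool, called after ">>>" as name(argument=value, ...), one argument or row to a line, values as JSON. play_rows: Moves the arm, as the interface text tells. Its arguments: {"type":"object","properties":{"translation":{"type":"array","items":{"type":"array","items":{"type":"number"}}},"spin":{"type":"array","items":{"type":"number"}},"jaw":{"type":"number"},"grip_force":{"type":"number"}},"required":["translation","spin"]}

```bash
mkdir -p pics; ls; python3 - <<'E'
from cell import robot
import cv2, numpy as np
o=robot.get_obs(); print(o)
for n in("side","top"):
    cv2.imwrite(f"pics/{n}0.png",robot.capture(n)); i=robot.camera_info(n); print(n,i)
    V=np.array(i["view"]); print("cam pos",-V[:3,:3].T@V[:3,3])
E
```

```text
pics
{'t': 0.0, 'joints': array([-1.30700301e+00,  2.76609031e-01,  1.50615702e+00, -1.54807263e-05,
        1.36068269e+00, -1.20996995e-01]), 'joint_vel': array([-4.06575658e-05,  4.89774644e-04, -3.12453831e-04,  4.57043643e-04,
        8.04380583e-04,  9.13303590e-04]), 'joint_efforts': array([-1.07403688e-03, -4.16776800e+01, -2.45808184e+01, -1.94458653e-04,
        1.09470013e-02, -1.17892375e-05]), 'ee_pos': array([ 215.68760264, -532.44444527,  233.72217653]), 'orientation': array([-9.25140139e-04,  9.81548339e-01,  1.91211915e-01, -7.37537369e-05]), 'contact_force': array([ 0.45485822, -0.42196297, -0.54547197]), 'torque': array([-0.0008169 ,  0.02631754,  0.04233082]), 'grasp_force': 0.0, 'opening': 0.9991800538475264}
side {'fx': 397.09951178129035, 'fy': 397.09951178129035, 'cx': 317.4087149573015, 'cy': 192.59532320982177, 'view': array([[-8.71353998e-01, -4.90502639e-01,  1.22217422e-02,
         5.04318064e+02],
       [ 3.83395736e-01, -6.65117099e-01,  6.40801806e-01,
        -2.55491147e+02],
       [-3.06186087e-01,  5.63050979e-01,  7.67609064e-01,
        -9.47940300e+02],
       [ 0.00000000e+00,  0.00000000e+00,  0.00000000e+00,
         1.00000000e+00]])}
cam pos [247.14764595 611.17652451 885.20310914]
top {'fx': 511.7258920748833, 'fy': 511.7258920748833, 'cx': 321.4368244089919, 'cy': 200.40290585034955, 'view': array([[-2.89739816e-02, -9.99506472e-01,  1.21376040e-02,
         1.77478295e+01],
       [ 9.94714120e-01, -2.76341213e-02,  9.88947649e-02,
        -5.59365499e+02],
       [-9.85105455e-02,  1.49388212e-02,  9.95023871e-01,
        -1.35671939e+03],
       [ 0.00000000e+00,  0.00000000e+00,  0.00000000e+00,
         1.00000000e+00]])}
cam pos [ 423.27181913   22.54928473 1405.07107875]
```

View pics/top0.png

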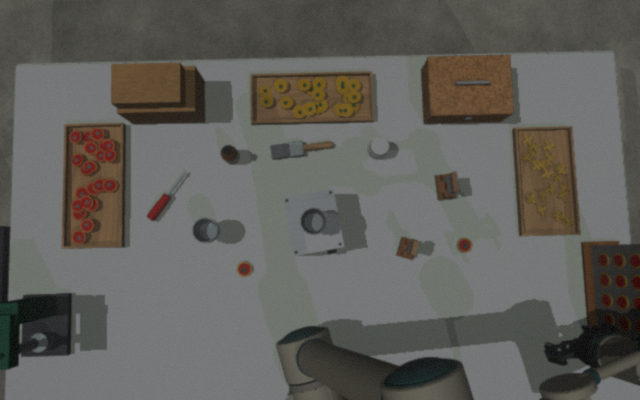

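View pics/side0.png

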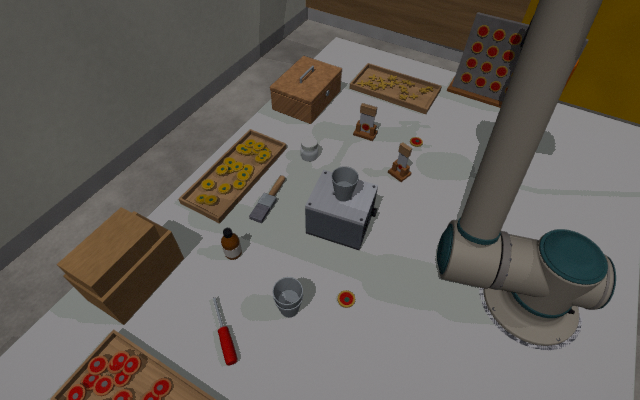

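```bash
cat > h.py <<'E'
import numpy as np, cv2
from cell import robot
def ray(n,uv):
    i=robot.camera_info(n);V=np.array(i["view"]);R=V[:3,:3];c=-R.T@V[:3,3]
    uv=np.atleast_2d(uv).astype(float)
    d=np.c_[(uv[:,0]-i["cx"])/i["fx"],-(uv[:,1]-i["cy"])/i["fy"],-np.ones(len(uv))]@R
    return c,d
def plane(n,uv,z):
    c,d=ray(n,uv);return c+d*((z-c[2])/d[:,2])[:,None]
def proj(n,P):
    i=robot.camera_info(n);V=np.array(i["view"]);p=np.atleast_2d(P)@V[:3,:3].T+V[:3,3]
    return np.c_[i["cx"]+i["fx"]*p[:,0]/-p[:,2],i["cy"]-i["fy"]*p[:,1]/-p[:,2]]
E
python3 - <<'E'
import cv2,numpy as np
from h import *
t=cv2.imread("pics/top0.png");s=cv2.imread("pics/side0.png")
def crop(im,x,y,w,h,k): return cv2.resize(np.clip(im[y:y+h,x:x+w]*1.5,0,255).astype('uint8'),None,fx=k,fy=k,interpolation=cv2.INTER_CUBIC)
A=crop(t,180,160,135,100,3);A2=crop(t,280,180,100,80,4)
B=np.hstack([crop(t,180,180,100,75,4),crop(t,275,180,100,75,4)])
C=np.hstack([crop(t,385,165,100,75,4)[:, :],crop(t,385,200,100,75,4)])
cv2.imwrite("pics/c1.png",np.vstack([B,C[:300]]))
cv2.imwrite("pics/c2.png",np.vstack([np.hstack([crop(s,260,260,100,75,4),crop(s,295,160,100,75,4)]),np.hstack([crop(s,330,95,100,75,4),crop(s,365,130,100,75,4)])]))
print("box ctr@120",plane("top",[313,221],120),"cup rim@190",plane("top",[313,221],190),"stack rim@96",plane("top",[206,229],96))
print(plane("top",[[445,180],[405,243]],115))
E
```

```text
box ctr@120 [[499.0880322   25.96041984 120.        ]] cup rim@190 [[494.95819455  25.77460953 190.        ]] stack rim@96 [[487.8041241  299.26377489  96.        ]]
[[ 594.52546558 -313.47761255  115.        ]
 [ 437.41514391 -204.02706002  115.        ]]
```

View pics/c1.png

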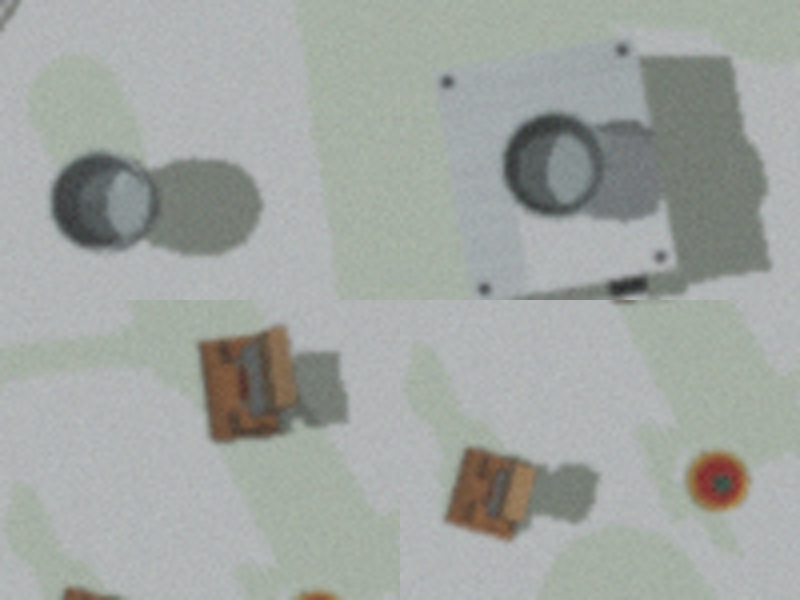

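View pics/c2.png

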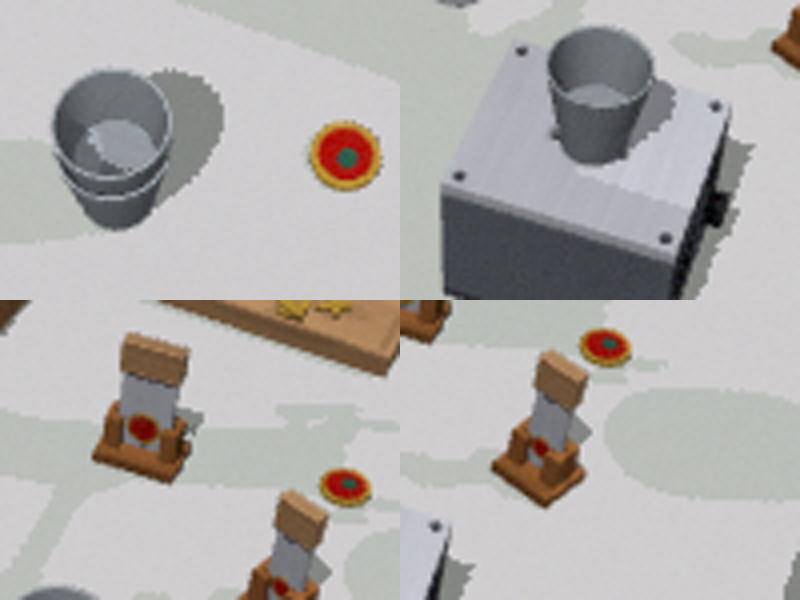

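```bash
cat >> h.py <<'E'
def tri(ut,us):
    (c1,d1),(c2,d2)=ray("top",ut),ray("side",us);o=[]
    for a,b in zip(d1,d2):
        s=np.linalg.lstsq(np.c_[a,-b],c2-c1,rcond=None)[0];p,q=c1+s[0]*a,c2+s[1]*b
        o.append(np.r_[(p+q)/2,np.linalg.norm(p-q)])
    return np.array(o)
E
python3 - <<'E'
from h import *
np.set_printoptions(suppress=True,precision=1)
C=lambda p,dx,dy,ox,oy:(np.array(p,float)-[dx,dy]+.5)/4-.5+[ox,oy]
bt=C([[447,81],[622,49],[660,257],[484,289]],400,0,275,180)
P=plane("top",bt,120);print("bolts",P,P.mean(0));e=P[1]-P[0];print(np.degrees(np.arctan2(*(P[0]+P[1]-P[2]-P[3])[[1,0]])))
print("bolt dists",[np.linalg.norm(P[i]-P[i-1]) for i in range(4)])
bs=C([[458,176],[521,50],[714,106],[665,238]],400,0,295,160)
Q=plane("side",bs,120);print("side bolts",Q,Q.mean(0))
for n,pt,ps,z in(("stack",C([105,201],0,0,180,180),C([112.5,124],0,0,260,260),96),("loose",C([553,163],400,0,275,180),C([600,66],400,0,295,160),190)):
    print(n,tri([pt],[ps]),plane("top",pt,z),plane("side",ps,z))
# handle top corners
ht=C([[270,335],[287,327],[297,405],[278,413]],0,300,385,165)
H=plane("top",ht,115);print("handle top",H,H.mean(0))
hs=C([[125,334],[188,348],[186,360],[121,346]],0,300,330,95)
H=plane("side",hs,115);print("side handle",H,H.mean(0))
t=cv2.imread("pics/top0.png")
cv2.imwrite("pics/c3.png",np.hstack([cv2.resize(cv2.convertScaleAbs(im,alpha=1.6),None,fx=10,fy=10,interpolation=cv2.INTER_NEAREST) for im in (t[165:205,425:465],cv2.imread("pics/side0.png")[100:140,350:390])]))
E
```

```text
bolts [[554.3  91.6 120. ]
 [571.5 -19.3 120. ]
 [439.9 -39.1 120. ]
 [423.2  71.4 120. ]] [497.2  26.2 120. ]
8.642751857022933
bolt dists [np.float64(132.66656499445432), np.float64(112.2815006289044), np.float64(133.12402739929365), np.float64(111.797226470759)]
side bolts [[552.7  90.7 120. ]
 [569.7 -20.9 120. ]
 [439.8 -39.8 120. ]
 [422.3  69.9 120. ]] [496.1  25.  120. ]
stack [[485.2 300.6  90.    1.4]] [[485.6 299.6  96. ]] [[482.7 302.7  96. ]]
loose [[495.   25.5 190.3   3.1]] [[496.5  26.  190. ]] [[493.6  24.9 190. ]]
handle top [[ 611.1 -332.6  115. ]
 [ 616.  -343.8  115. ]
 [ 565.6 -347.4  115. ]
 [ 560.9 -335.   115. ]] [ 588.4 -339.7  115. ]
side handle [[ 615.2 -338.2  115. ]
 [ 565.6 -347.1  115. ]
 [ 560.9 -332.9  115. ]
 [ 611.5 -323.2  115. ]] [ 588.3 -335.4  115. ]
```

View pics/c3.png

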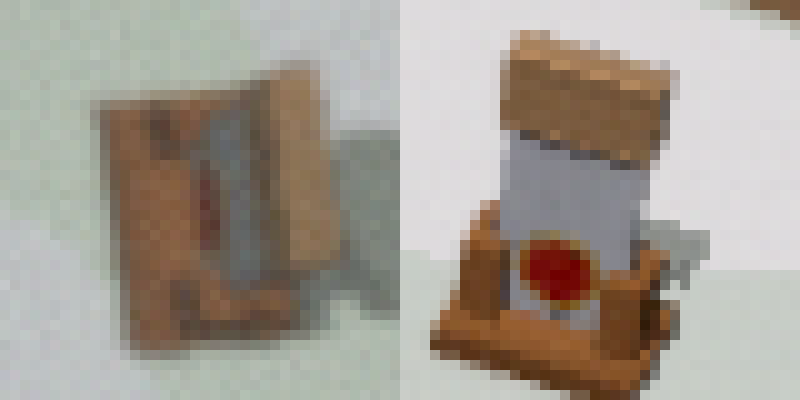

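>>> play_rows(
  translation=[
    [0,0,-0.015],
    [0,0,-0.015],
    [0.035,-0.05,0],
    [0.035,-0.05,0],
    [0.035,-0.05,0],
    [0.035,-0.05,0],
    [0.035,-0.05,0],
    [0.035,-0.05,0],
  ],
  spin=[0.84,0.84,0,0,0,0,0,0],
  jaw=1,
  grip_force=30,
)

```text
t: 1.1
ee_pos: [379.0, -203.0, 264.5]
orientation: [0.0, 0.997, 0.075, 0.0]
contact_force: [1.3, -0.7, 0.0]
opening: 0.999
grasp_force: 0.0
```

```bash
cat >> h.py <<'E'
def yaw(q):
    w,x,y,z=q;return np.degrees(np.arctan2(2*(x*y+w*z),1-2*(y*y+z*z)))
def go(x,y,z,psi=None):
    o=robot.get_obs();p=yaw(o["orientation"]);a=np.radians(p);d=np.array([x,y,z])-o["ee_pos"]
    print("pos",o["ee_pos"],"yaw",p,"t",o["t"],"F",o["contact_force"],"open",o["opening"],o["grasp_force"])
    print("shift mm",[d[0]*np.cos(a)+d[1]*np.sin(a),d[0]*np.sin(a)-d[1]*np.cos(a),-d[2]],"spin",None if psi is None else (p-psi)/8)
E
python3 - <<'E'
from h import *
np.set_printoptions(suppress=True,precision=2)
go(495,25.5,264,8.6)
a=np.array([425,165])-.5;b=np.array([350,100])-.5
T=plane("top",a+np.array([[9.5,10.3],[13,35.3]]),10);S=plane("side",b+np.array([[3.2,31.8],[25.5,37.3]]),10)
for n,P in(("T",T),("S",S)): print(n,P,np.linalg.norm(P[0]-P[1]),np.degrees(np.arctan2(*(P[0]-P[1])[[1,0]])))
T=plane("top",a+np.array([[27,7.5],[31.8,6.5],[34.2,26],[29.2,27.2]]),115);S=plane("side",b+np.array([[11.7,3],[27.5,7],[26.8,10],[10.8,6.2]]),115)
print(T,T.mean(0),S,S.mean(0))
E
```

```text
pos [ 378.97 -203.03  264.45] yaw 8.574661142012504 t 1.1 F [ 1.28 -0.73  0.02] open 0.9987618489297643 0.0
shift mm [np.float64(148.80747657406133), np.float64(-208.67366879834077), np.float64(0.4507671295614841)] spin -0.003167357248436975
T [[ 623.76 -311.14   10.  ]
 [ 554.2  -317.26   10.  ]] 69.83764128028776 5.024990903813861
S [[ 624.6  -318.69   10.  ]
 [ 549.78 -331.17   10.  ]] 75.85481412133855 9.465642418367244
[[ 614.68 -331.23  115.  ]
 [ 616.92 -343.67  115.  ]
 [ 566.62 -347.03  115.  ]
 [ 563.9  -334.1   115.  ]] [ 590.53 -339.01  115.  ] [[ 615.68 -341.6   115.  ]
 [ 564.83 -348.27  115.  ]
 [ 560.72 -333.71  115.  ]
 [ 611.25 -325.73  115.  ]] [ 588.12 -337.33  115.  ]
```

>>> play_rows(
  translation=[
    [0.0298,-0.0418,0],
    [0.0298,-0.0418,0],
    [0.0298,-0.0418,0],
    [0.0298,-0.0417,0],
    [0.0298,-0.0417,0],
    [0,0,0.024],
    [0,0,0.024],
    [0,0,0.024],
  ],
  spin=[0,0,0,0,0,0,0,0],
)

```text
t: 2.1
ee_pos: [494.3, 24.2, 191.5]
orientation: [-0.0, 0.997, 0.075, -0.0]
contact_force: [0.4, -0.1, 0.6]
opening: 0.999
grasp_force: 0.0
```

>>> play_rows(
  translation=[
    [0,0,0],
    [0,0,0],
    [0,0,0],
    [0,0,0],
    [0,0,0],
  ],
  spin=[0,0,0,0,0],
  jaw=0,
  grip_force=30,
)

```text
t: 2.72
ee_pos: [494.8, 23.8, 193.0]
orientation: [0.0, 0.997, 0.075, 0.0]
contact_force: [-0.4, 0.5, 0.1]
opening: 0.003
grasp_force: 0.0
```

```bash
python3 - <<'E'
from h import *
np.set_printoptions(suppress=True,precision=2)
go(485.5,300.5,260)
a=robot.capture("side")[120:240,285:405];b=robot.capture("top")[165:285,255:375]
cv2.imwrite("pics/g1.png",cv2.resize(cv2.convertScaleAbs(np.hstack([a,b]),alpha=1.5),None,fx=3.3,fy=3.3,interpolation=cv2.INTER_CUBIC))
E
```

```text
pos [494.84  23.76 193.04] yaw 8.601873996264034 t 2.725 F [-0.37  0.45  0.13] open 0.003280409894981711 0.0
shift mm [np.float64(32.15987363579018), np.float64(-275.0227861070503), np.float64(-66.95616267389929)] spin None
```

View pics/g1.png

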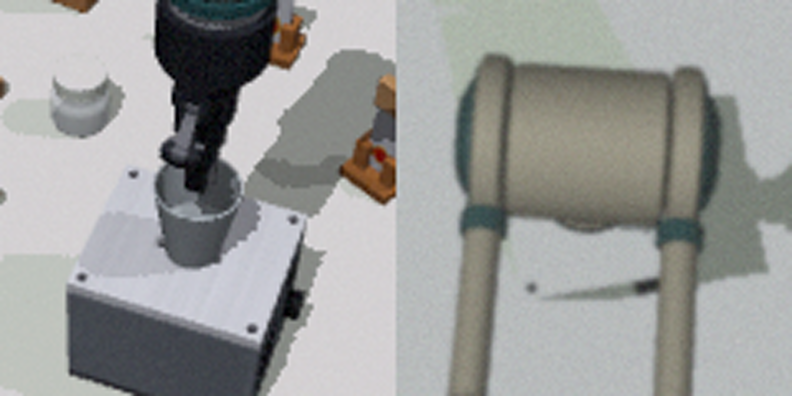

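```bash
python3 - <<'E'
from h import *
np.set_printoptions(suppress=True,precision=1)
for z in (190,180,170,160): print(z,proj("side",[494.8,23.8,z]))
g=robot.capture("side")[150:210,320:375]
cv2.imwrite("pics/g2.png",cv2.resize(cv2.convertScaleAbs(g,alpha=1.6),None,fx=10,fy=10,interpolation=cv2.INTER_CUBIC))
E
```

```text
190 [[344.4 175.6]]
180 [[344.1 178.5]]
170 [[343.8 181.2]]
160 [[343.6 184. ]]
```

View pics/g2.png

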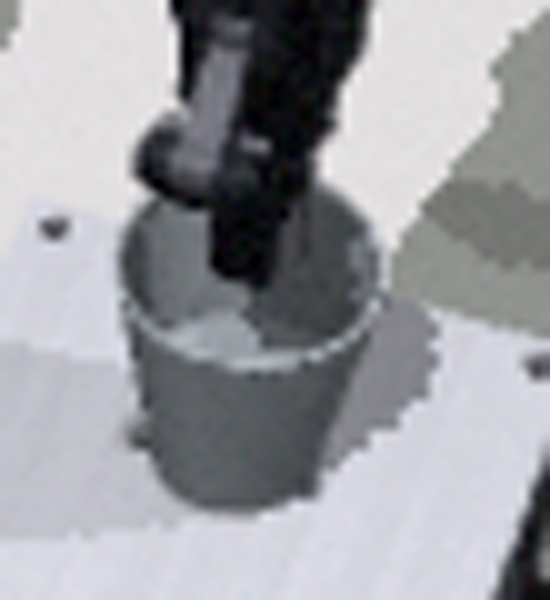

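>>> play_rows(
  translation=[
    [0,0,-0.02],
    [0,0,-0.025],
  ],
  spin=[0,0],
)

```text
t: 3.12
ee_pos: [494.2, 23.9, 237.6]
orientation: [-0.0, 0.997, 0.075, -0.001]
contact_force: [-0.3, -0.1, 1.0]
opening: -0.002
grasp_force: 0.0
```

>>> play_rows(
  translation=[
    [0,-0.0015,0],
    [0,0,0],
    [0,0,0],
    [0,0,0],
    [0,0,0.02],
    [0,0,0.02],
    [0,0,0.02],
    [0,0,0],
  ],
  spin=[0,0,0,0,0,0,0,0],
  jaw=1,
)

```text
t: 4.12
ee_pos: [493.0, 25.4, 176.0]
orientation: [-0.0, 0.997, 0.075, -0.002]
contact_force: [-0.5, -0.4, -0.5]
opening: 0.998
grasp_force: 0.0
```

>>> play_rows(
  translation=[
    [0,0,0],
    [0,0,0],
    [0,0,0],
    [0,0,0],
  ],
  spin=[0,0,0,0],
  jaw=0,
)

```text
t: 4.62
ee_pos: [495.4, 25.1, 179.1]
orientation: [0.0, 0.997, 0.075, 0.001]
contact_force: [-0.3, -0.8, 5.9]
opening: 0.749
grasp_force: 32.7
```

>>> play_rows(
  translation=[
    [0,0,-0.015],
    [0,0,-0.025],
    [0.005,-0.044,0],
    [0.005,-0.046,0],
    [0.005,-0.046,0],
    [0.005,-0.046,0],
    [0.005,-0.046,0],
    [0.005,-0.046,0],
  ],
  spin=[0,0,0,0,0,0,0,0],
)

```text
t: 5.62
ee_pos: [482.9, 302.3, 218.2]
orientation: [0.0, 0.997, 0.075, 0.0]
contact_force: [0.2, -0.5, -0.7]
opening: 0.745
grasp_force: 33.5
```

>>> play_rows(
  translation=[
    [0,0,0],
    [0,0,0],
  ],
  spin=[0,0],
)

```text
t: 5.88
ee_pos: [482.8, 300.4, 217.7]
orientation: [0.0, 0.997, 0.075, -0.0]
contact_force: [0.1, -0.2, -0.9]
opening: 0.748
grasp_force: 33.6
```

```bash
python3 - <<'E'
from h import *
np.set_printoptions(suppress=True,precision=2)
go(485.2,300.6,219)
s=robot.capture("side");t=robot.capture("top");cv2.imwrite("pics/side1.png",s);cv2.imwrite("pics/top1.png",t)
a=s[190:310,225:345];b=t[175:255,270:350]
f=lambda x,k:cv2.resize(cv2.convertScaleAbs(x,alpha=1.6),None,fx=k,fy=k,interpolation=cv2.INTER_CUBIC)
cv2.imwrite("pics/g3.png",np.hstack([f(a,10/3),f(b,5)]))
E
```

```text
pos [482.84 300.4  217.69] yaw 8.646593724686358 t 5.875 F [ 0.07 -0.24 -0.9 ] open 0.7484666134782499 33.571152614895254
shift mm [np.float64(2.3603460433734598), np.float64(0.15174435680178083), np.float64(-1.3073630901435251)] spin None
```

View pics/g3.png

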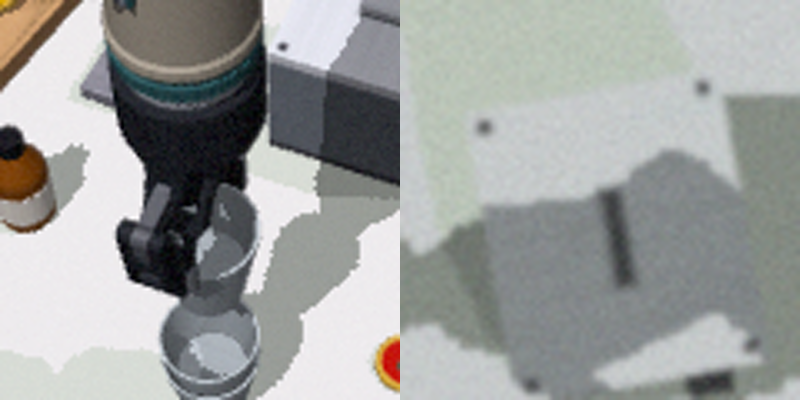

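```bash
python3 - <<'E'
from h import *
np.set_printoptions(suppress=True,precision=1)
th=np.linspace(0,2*np.pi,73)
for z,r in((230,33),(160,21)):
    p=proj("side",np.c_[482.8+r*np.cos(th),300.4+r*np.sin(th),0*th+z]);q=(p-[225,190])*10/3
    print(z,"x",q[:,0].min(),q[:,0].max(),"y",q[:,1].min(),q[:,1].max())
p=proj("side",np.c_[485+33*np.cos(th),300.5+33*np.sin(th),0*th+96]);q=(p-[225,190])*10/3;print(q.min(0),q.max(0))
# slot: dark pixels in box shadow region, top1
t=cv2.cvtColor(cv2.imread("pics/top1.png"),cv2.COLOR_BGR2GRAY)
reg=t[205:238,305:325];m=(reg<np.median(reg)*.72).astype('uint8')
n,l,st,c=cv2.connectedComponentsWithStats(m)
for k in range(1,n):
    if st[k,4]>15:
        pts=np.argwhere(l==k)[:,::-1]+[305,205];r=cv2.minAreaRect(pts.astype(np.float32))
        P=plane("top",pts,120);ev,E=np.linalg.eigh(np.cov(P[:,:2].T))
        print(st[k],P.mean(0),"yaw",np.degrees(np.arctan2(E[1,1],E[0,1])),np.sqrt(12*ev),r)
print(plane("top",[[310.1,213.3],[316.8,232]],120))
E
```

```text
230 x 142.0674854259848 258.8078684550497 y 175.9416844301404 277.65536749583265
160 x 171.65157524512514 240.9267382158771 y 254.08776309100878 316.4452021331658
[156.6 284.9] [259.2 379.5]
[ 5  8  7 19 66] [495.8  25.7 120. ] yaw -170.75621485831653 [ 9.  47.2] ((313.1075744628906, 222.07357788085938), (18.244565963745117, 3.5014820098876953), 79.3803482055664)
[[518.7  32.7 120. ]
 [471.2  17.2 120. ]]
```

>>> play_rows(
  translation=[
    [0.002,0,0.02],
    [0,0,0.02],
    [0,0,0.02],
    [0,0,0.015],
    [0,0,0.008],
    [0,0,0],
  ],
  spin=[0,0,0,0,0,0],
)

```text
t: 6.72
ee_pos: [485.0, 300.6, 134.3]
orientation: [0.0, 0.997, 0.075, -0.0]
contact_force: [0.5, 0.5, -0.6]
opening: 0.747
grasp_force: 33.6
```

>>> play_rows(
  translation=[
    [0,0,0.005],
    [0,0,0.005],
    [0,0,0],
  ],
  spin=[0,0,0],
)

```text
t: 7.1
ee_pos: [484.7, 300.9, 124.2]
orientation: [0.0, 0.997, 0.075, -0.0]
contact_force: [0.3, -0.1, -0.4]
opening: 0.745
grasp_force: 33.6
```

>>> play_rows(
  translation=[
    [0,0,0.003],
    [0,0,0.003],
    [0,0,0.002],
    [0,0,0],
  ],
  spin=[0,0,0,0],
)

```text
t: 7.6
ee_pos: [485.0, 301.0, 116.3]
orientation: [0.0, 0.997, 0.075, -0.0]
contact_force: [-0.9, -0.2, -0.9]
opening: 0.745
grasp_force: 33.6
```

>>> play_rows(
  translation=[
    [0,0,0.002],
    [0,0,0.002],
    [0,0,0],
  ],
  spin=[0,0,0],
)

```text
t: 7.98
ee_pos: [485.0, 301.1, 112.4]
orientation: [-0.0, 0.997, 0.075, -0.0]
contact_force: [-0.0, 0.8, -0.6]
opening: 0.749
grasp_force: 33.6
```

>>> play_rows(
  translation=[
    [0,0,0],
    [0,0,0],
    [0,0,0],
    [0,0,-0.01],
    [0,0,-0.03],
    [0,0,-0.05],
    [0,0,-0.04],
    [0,0,0],
  ],
  spin=[0,0,0,0,0,0,0,0],
  jaw=1,
)

```text
t: 8.98
ee_pos: [487.1, 302.0, 247.2]
orientation: [-0.002, 0.997, 0.075, 0.004]
contact_force: [0.1, -0.1, 0.8]
opening: 1.001
grasp_force: 0.0
```

>>> play_rows(
  translation=[
    [0,0.05,0],
    [0,0.055,0],
    [0,0.055,0],
    [0,0.055,0],
    [0,0.055,0],
    [0,0,0],
  ],
  spin=[0,0,0,0,0,0],
)

```text
t: 9.72
ee_pos: [525.4, 30.5, 241.7]
orientation: [0.001, 0.997, 0.072, -0.001]
contact_force: [-0.4, 0.6, -0.3]
opening: 0.999
grasp_force: 0.0
```

```bash
python3 - <<'E'
from h import *
np.set_printoptions(suppress=True,precision=2)
go(589.5,-338,240,6)
s=robot.capture("side");t=robot.capture("top");cv2.imwrite("pics/side2.png",s);cv2.imwrite("pics/top2.png",t)
f=lambda x,k:cv2.resize(cv2.convertScaleAbs(x,alpha=1.6),None,fx=k,fy=k,interpolation=cv2.INTER_CUBIC)
cv2.imwrite("pics/g4.png",np.vstack([np.hstack([f(s[250:325,250:330],5),f(t[195:270,175:255],5)]),f(s[110:150,335:415],5).repeat(2,1)[:, :800]]))
th=np.linspace(0,2*np.pi,73)
for n,o in(("side",[250,250]),("top",[175,195])):
    q=(proj(n,np.c_[485+33*np.cos(th),300.5+33*np.sin(th),0*th+122])-o)*5;print(n,q.min(0),q.max(0))
E
```

```text
pos [525.43  30.48 241.73] yaw 8.297362958965024 t 9.725 F [-0.37  0.57 -0.35] open 0.9987344880678591 0.0
shift mm [np.float64(10.219413008008452), np.float64(373.8667989044716), np.float64(1.7313353313415405)] spin 0.28717036987062805
side [105.27  98.35] [262.78 242.23]
top [ 75.25 107.54] [207.72 239.66]
```

View pics/g4.png

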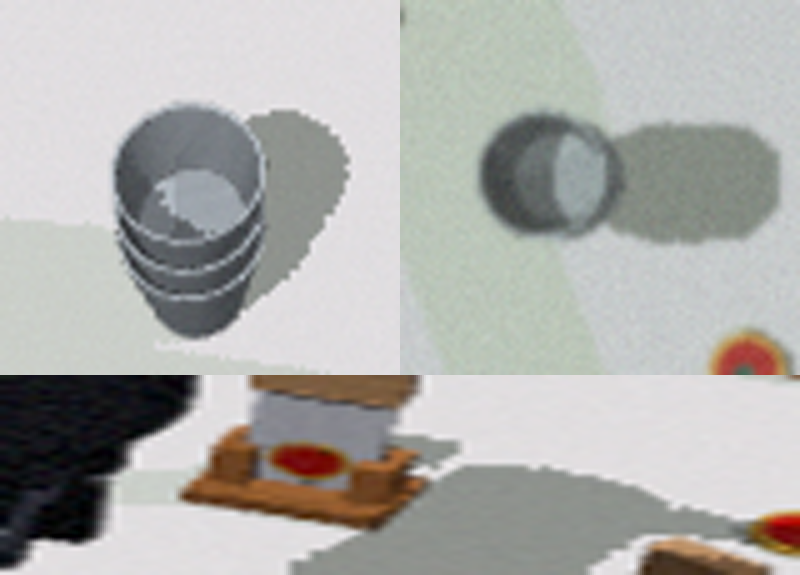

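>>> play_rows(
  translation=[
    [0.0015,0.053,0],
    [0.0015,0.053,0],
    [0.0015,0.053,0],
    [0.0015,0.053,0],
    [0.0015,0.053,0],
    [0.0015,0.053,0],
    [0.0015,0.053,0],
    [0,0,0],
  ],
  spin=[0.25,0,0,0,0,0,0,0],
)

```text
t: 10.82
ee_pos: [581.2, -334.9, 241.0]
orientation: [0.0, 0.998, 0.057, -0.0]
contact_force: [-0.8, 0.9, -0.0]
opening: 1.002
grasp_force: 0.0
```

```bash
python3 - <<'E'
from h import *
np.set_printoptions(suppress=True,precision=2)
go(589.2,-338,99,6.5)
for z in (190,180,170): print(z,proj("side",[494.8-11,23.8+12,z]))
E
```

```text
pos [ 581.22 -334.89  241.05] yaw 6.51409383301107 t 10.825 F [-0.83  0.85 -0.01] open 1.0016763667936937 0.0
shift mm [np.float64(7.578698095800897), np.float64(4.000331621850652), np.float64(142.04772113173215)] spin 0.0017617291263837265
190 [[346.24 180.67]]
180 [[345.95 183.48]]
170 [[345.67 186.24]]
```

>>> play_rows(
  translation=[
    [0.0075,0.004,0.03],
    [0,0,0.04],
    [0,0,0.04],
    [0,0,0.024],
    [0,0,0.01],
    [0,0,0],
  ],
  spin=[0,0,0,0,0,0],
)

```text
t: 11.58
ee_pos: [588.6, -334.5, 98.5]
orientation: [-0.0, 0.998, 0.058, -0.0]
contact_force: [-0.4, -0.4, -0.1]
opening: 1.002
grasp_force: 0.0
```

>>> play_rows(
  translation=[
    [0,0,0],
    [0,0,0],
    [0,0,0],
    [0,0,0],
    [0,0,0],
  ],
  spin=[0,0,0,0,0],
  jaw=0,
  grip_force=30,
)

```text
t: 12.2
ee_pos: [588.8, -337.5, 99.2]
orientation: [0.001, 0.998, 0.058, 0.001]
contact_force: [0.2, -3.3, 2.2]
opening: 0.158
grasp_force: 29.6
```

>>> play_rows(
  translation=[
    [0,0,-0.005],
    [0,0,-0.015],
    [0,0,-0.02],
    [0,0,-0.02],
    [0,0,-0.03],
    [0,0,-0.03],
    [0,0,-0.03],
    [0,0,0],
  ],
  spin=[0,0,0,0,0,0,0,0],
  grip_force=40,
)

```text
t: 13.2
ee_pos: [589.3, -335.5, 252.2]
orientation: [0.001, 0.998, 0.058, 0.002]
contact_force: [0.3, 0.0, -0.9]
opening: 0.149
grasp_force: 39.5
```

```bash
python3 - <<'E'
from h import *
np.set_printoptions(suppress=True,precision=2)
go(496,25.6,249,8.9)
E
```

```text
pos [ 589.27 -335.48  252.17] yaw 6.643264835097717 t 13.2 F [ 0.31  0.02 -0.91] open 0.14884994947874844 39.48486864566803
shift mm [np.float64(-50.866633475864695), np.float64(-369.444628518239), np.float64(3.1739640867749586)] spin -0.28209189561278547
```

>>> play_rows(
  translation=[
    [-0.0073,-0.053,0],
    [-0.0073,-0.053,0],
    [-0.0073,-0.053,0],
    [-0.0073,-0.053,0],
    [-0.0073,-0.053,0],
    [-0.0073,-0.053,0],
    [-0.0073,-0.051,0],
    [0,0,0],
  ],
  spin=[0,0,0,0,0,0,0,-0.28],
)

```text
t: 14.2
ee_pos: [491.9, 28.8, 247.4]
orientation: [-0.002, 0.997, 0.08, -0.002]
contact_force: [0.6, -1.1, -0.4]
opening: 0.151
grasp_force: 39.5
```

>>> play_rows(
  translation=[
    [0,0,0.005],
    [0,0,0.005],
    [0,0,0.005],
    [0,0,0],
  ],
  spin=[0,0,0,0],
)

```text
t: 14.7
ee_pos: [494.8, 24.1, 232.8]
orientation: [-0.0, 0.997, 0.077, -0.001]
contact_force: [0.6, 0.6, -0.6]
opening: 0.152
grasp_force: 39.4
```

```bash
python3 - <<'E'
from h import *
np.set_printoptions(suppress=True,precision=2)
go(496,25.6,208,8.9)
s=robot.capture("side");t=robot.capture("top");cv2.imwrite("pics/side3.png",s);cv2.imwrite("pics/top3.png",t)
o=robot.get_obs()["ee_pos"];o=np.array(o)
f=lambda x,k:cv2.resize(cv2.convertScaleAbs(x,alpha=1.6),None,fx=k,fy=k,interpolation=cv2.INTER_CUBIC)
cv2.imwrite("pics/g5.png",f(s[155:231,297:385],9)[:600,:800])
a=np.radians(8.8);X=np.array([np.cos(a),np.sin(a),0]);Y=np.array([-np.sin(a),np.cos(a),0])
for n,P in (("tipL",o+X*21+[0,0,-88]),("tipR",o-X*21+[0,0,-88]),("bladeL",o+X*23+[0,0,-80]),("bladeR",o-X*23+[0,0,-80]),("badge",o+Y*3+[0,0,-66]),("slotL",np.array([496,25.6,120])+27*X),("slotR",np.array([496,25.6,120])-27*X)):
    print(n,(proj("side",P)-[297,155])*9)
E
```

```text
pos [494.77  24.13 232.76] yaw 8.77808841383775 t 14.7 F [ 0.63  0.64 -0.6 ] open 0.15230333446272912 39.44731950759888
shift mm [np.float64(1.442746318250112), np.float64(-1.2692346883681203), np.float64(24.75559862811002)] spin -0.015238948270281272
tipL [[340.91 275.3 ]]
tipR [[487.28 317.61]]
bladeL [[335.31 254.07]]
bladeR [[496.67 300.5 ]]
badge [[415.32 250.84]]
slotL [[311.59 331.12]]
slotR [[496.07 385.19]]
```

View pics/g5.png

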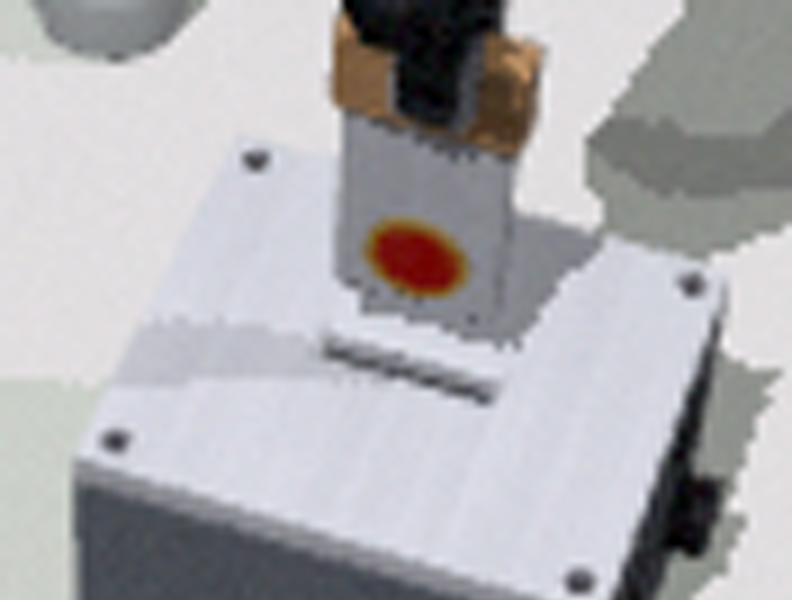

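>>> play_rows(
  translation=[
    [0.001,-0.0015,0.006],
    [0,0,0.006],
    [0,0,0.006],
    [0,0,0.004],
    [0,0,0],
  ],
  spin=[0,0,0,0,0],
)

```text
t: 15.42
ee_pos: [495.6, 26.2, 211.2]
orientation: [0.0, 0.997, 0.077, -0.0]
contact_force: [-0.1, 1.0, -0.1]
opening: 0.155
grasp_force: 39.4
```

>>> play_rows(
  translation=[
    [0,0,0.002],
    [0,0,0.002],
    [0,0,0.002],
    [0,0,0],
  ],
  spin=[0,0,0,0],
)

```text
t: 15.92
ee_pos: [495.7, 26.2, 205.4]
orientation: [0.0, 0.997, 0.077, -0.0]
contact_force: [0.7, 0.6, -1.3]
opening: 0.154
grasp_force: 39.4
```

>>> play_rows(
  translation=[
    [0,0,0.002],
    [0,0,0.002],
    [0,0,0.002],
    [0,0,0],
  ],
  spin=[0,0,0,0],
)

```text
t: 16.42
ee_pos: [495.2, 26.1, 199.4]
orientation: [0.0, 0.997, 0.077, -0.001]
contact_force: [-1.3, 0.0, -0.5]
opening: 0.155
grasp_force: 39.5
```

>>> play_rows(
  translation=[
    [0,0,0.002],
    [0,0,0.002],
    [0,0,0],
  ],
  spin=[0,0,0],
)

```text
t: 16.8
ee_pos: [495.4, 26.2, 195.0]
orientation: [-0.0, 0.997, 0.077, -0.001]
contact_force: [-1.6, 0.5, -2.7]
opening: 0.159
grasp_force: 39.4
```

>>> play_rows(
  translation=[
    [0,0,0.002],
    [0,0,0.002],
    [0,0,0.002],
    [0,0,0],
  ],
  spin=[0,0,0,0],
)

```text
t: 17.3
ee_pos: [495.5, 26.2, 189.2]
orientation: [0.0, 0.997, 0.077, -0.0]
contact_force: [-1.8, -0.2, -1.1]
opening: 0.153
grasp_force: 39.5
```

>>> play_rows(
  translation=[
    [0,0,0.003],
    [0,0,0.003],
    [0,0,0.002],
    [0,0,0],
  ],
  spin=[0,0,0,0],
)

```text
t: 17.8
ee_pos: [495.6, 26.2, 181.2]
orientation: [-0.0, 0.997, 0.077, -0.0]
contact_force: [-2.5, -0.3, -1.3]
opening: 0.154
grasp_force: 39.5
```

>>> play_rows(
  translation=[
    [-0.0005,0,0.003],
    [0,0,0.004],
    [0,0,0.004],
    [0,0,0.004],
    [0,0,0],
  ],
  spin=[0,0,0,0,0],
)

```text
t: 18.42
ee_pos: [495.3, 26.2, 166.0]
orientation: [-0.0, 0.997, 0.077, -0.0]
contact_force: [-2.1, -0.5, -2.5]
opening: 0.152
grasp_force: 39.3
```

>>> play_rows(
  translation=[
    [0,0,0.004],
    [0,0,0.004],
    [0,0,0.004],
    [0,0,0.003],
    [0,0,0],
  ],
  spin=[0,0,0,0,0],
)

```text
t: 19.05
ee_pos: [495.3, 26.1, 151.1]
orientation: [0.0, 0.997, 0.077, -0.0]
contact_force: [-3.3, -1.2, -2.2]
opening: 0.156
grasp_force: 39.3
```

>>> play_rows(
  translation=[
    [-0.0005,0,0],
    [0,0,0],
    [0,0,0],
    [0,0,0],
  ],
  spin=[0,0,0,0],
)

```text
t: 19.55
ee_pos: [495.2, 26.1, 151.7]
orientation: [0.0, 0.997, 0.077, 0.0]
contact_force: [-2.3, 0.2, -2.1]
opening: 0.153
grasp_force: 39.3
```

```bash
python3 - <<'E'
from h import *
np.set_printoptions(suppress=True,precision=2)
go(496,25.6,150,8.8)
s=robot.capture("side")
h=cv2.cvtColor(s,cv2.COLOR_BGR2HSV)
w=[310,160,380,215];r=h[160:215,310:380]
m=((r[...,0]>4)&(r[...,0]<22)&(r[...,1]>80)&(r[...,2]>40)).astype('uint8')
n,l,st,c=cv2.connectedComponentsWithStats(m);print([(list(x[:4]+[310,160,0,0]),x[4]) for x in st[1:] if x[4]>5])
print("red",((r[...,0]<4)|(r[...,0]>172)).__and__(r[...,1]>150).sum())
o=np.array([495.5,26,0]);a=np.radians(8.8);X=np.array([np.cos(a),np.sin(a),0]);Y=np.array([-np.sin(a),np.cos(a),0])
for zb in (130,138,145): print(zb,proj("side",[o+X*26+Y*7+[0,0,zb],o-X*26+Y*7+[0,0,zb]]))
for y in range(175,205): print(y,"".join("#" if v else "." for v in m[y-160,15:60]))
E
```

```text
pos [495.16  26.07 151.68] yaw 8.845537240067378 t 19.55 F [-2.31  0.2  -2.11] open 0.15324450822973715 39.26161050796509
shift mm [np.float64(0.7581746874889058), np.float64(0.5897106800382588), np.float64(1.6794679356905249)] spin 0.005692155008422128
[([np.int64(345), np.int64(183), np.int64(8), np.int64(12)], np.int32(60)), ([np.int64(332), np.int64(184), np.int64(6), np.int64(7)], np.int32(33))]
red 1
130 [[331.33 191.51]
 [351.31 197.37]]
138 [[331.46 189.43]
 [351.57 195.3 ]]
145 [[331.57 187.59]
 [351.79 193.47]]
175 .............................................
176 .............................................
177 .............................................
178 .............................................
179 .............................................
180 .............................................
181 .............................................
182 .............................................
183 .......................##....................
184 .......##..............#####.................
185 .......####............#####.................
186 .......######......
[... 226 characters left out ...]

191 ......................######.................
192 .....................######..................
193 ....................#######..................
194 .......................###...................
195 .............................................
196 .............................................
197 .............................................
198 .............................................
199 .............................................
200 .............................................
201 .............................................
202 .............................................
203 .............................................
204 .............................................
```

```bash
python3 -c "
from cell import robot
print(robot.sign_off())"
```

```text
the job is handed in; nothing more can be done
None
```

The tumbler is nested in the stack and let go. The wide carrier is held upright in the slot about 57 mm deep, with the badge inside, the handle clear of the plate and only 2–3 N at the wrist. The job is handed in, but no verdict came back.

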